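# Clear the scrap and pull the probe cassette

### The arm

A 6-joint arm with a two-finger parallel gripper is mounted at the origin on the work surface. World frame = base frame: x ahead of the robot, y to its left, z up, the work surface at z = 0. Lengths are in m, angles in rad, forces in N, time in s.
With the tool pointing down it reaches from about 0.3 to 0.875 m from the base axis. Payload 6.4 kg.
Tool frame: the origin (TCP) lies on the front face of the gripper's body, between the roots of the fingers; the fingertips stand 64 mm ahead of it and the grasp point (between the pads) lies 45 mm ahead of it; z points along the fingers, y is the line along which they close (so a half turn about z gives the same grasp; the last joint's range is limited). The gripper opens to 88 mm and grips with 3 to 60 N. Pads are 18 mm wide; open, the fingers measure 123 mm over their backs; the gripper's body (75 mm by 187 mm) begins 45 mm behind the grasp point.
Start: joints at [1.122, 0.181, 1.607, -0, 1.354, -0.206], TCP at [0.138, 0.558, 0.303] pointing down, gripper open.
Joint ranges: [-2.99, 2.99], [-0.89, 2.07], [0.3, 2.58], [-1.14, 4.28], [0, 2.63], [-3.12, 3.12]. Speed limits (rad/s): [2.57, 2.57, 3.01, 3.14, 3.14, 3.14].

### API

Orientations are given as [roll, pitch, yaw] about the fixed x, y, z axes, in that order (R = Rz(yaw) Ry(pitch) Rx(roll)).
In Python, from station import move_to, move_l, goto_joints, command_gripper, sleep, solve_ik, grab_frame, calibration, IKError, finish_job, recognise, outline_of, tip_of, get_time, get_q, get_qvel, get_tau, get_eef_pos, get_tool_rot, get_force, get_wrist_torque, get_gripper_width, get_gripper_force gives the robot as it stands. Calls block until the motion is done:
- move_to(position, orientation): joint-space move of the TCP to a pose.
- move_l(position, ori=None, feed=0.15, threshold=None): straight line of the TCP; ori=None keeps the orientation; feed is the mean speed in m/s. With threshold (N) it stops when the force on the tool has changed by that much, and returns True; else False.
- goto_joints(angles): joint-space move.
- command_gripper(opening, effort=None): opening from 0.0 (shut) to 1.0 (fully open); effort is the grip in N (None keeps the last); returns when the fingers have stopped.
- sleep(seconds).
- solve_ik(position, orientation): joint angles nearest the present ones, or None.
- grab_frame(name): name is "side" or "top"; returns the picture (420x560x3 uint8, red, green, blue); there is no depth.
- calibration(name): a dict with "vfov" (degrees; the focal length in pixels is half the picture's height over the tangent of half this angle, whatever the lens; pixels are square), "cx", "cy" (the principal point, pixels), "camera_from_world" (4x4, takes a point from world to camera coordinates). Camera axes: x right, y up, looking along -z (the intrinsics and any distortion apply to the point x, -y, -z); pixel columns grow to the right and rows downward; lengths in m; the calibration is good to about 2 mm. A picture is of the moment at which its call begins. calibration takes no time and is no camera call.
A pose or a line that the arm cannot do raises IKError and nothing moves.
- finish_job(): hands the job in; it is judged then, once.
Trained networks look in the newest picture that a camera, given by its name, has taken for a name from the list of things; names that differ only in an ending like _2 or _b are one class to them, and where a whole thing is asked for, a point or a joint stands for the part that bears it (a point fixed in the world has none). Each returns a list of dicts, best first, with "score" (0 to 1); they miss things now and then, are a little off and sometimes report something else, mostly with a low value. They report only what shows in the picture. A call takes as long as a camera call.
- recognise(camera, thing): "bbox" ([centre column, centre row, width, height] in pixels, round what is visible of it).
- outline_of(camera, thing): "pixels" (420x560 bool, what is visible of it) and "bbox" ([centre column, centre row, width, height] in pixels, round what is visible of it).
- tip_of(camera, thing): "xy" ([column, row] in pixels: a listed point, or the origin of a listed thing).
Readings, each from a call of its own:
- get_time(): time.
- get_q(): joint angles.
- get_qvel(): joint speeds.
- get_tau(): joint torques, N m.
- get_eef_pos(): TCP position.
- get_tool_rot(): TCP orientation.
- get_force(): force on the tool from outside, world axes, zero at the start.
- get_wrist_torque(): the same for the moment, N m.
- get_gripper_width(): opening from 0.0 (shut) to 1.0 (fully open).
- get_gripper_force(): force on a finger pad.
Only numpy, scipy, OpenCV 4.12 (cv2) and the standard library are available. Lean on these libraries where they do the work, as an engineer would, in place of code of your own. Each camera call takes 0.05 s, during which the arm holds its last target. There are 200 camera calls.

### The job

Use the brush to sweep the three metal scraps off the dark fixture plate onto the bench, then stand the brush on the bench on its bristles and let go. Only then pinch the two side catches of the black cassette together, lift it straight out of its dock and finish while still holding it: upright, about ten centimetres above its seat, both catches squeezed. Never touch the scraps with gripper or arm, and leave the gauges and the scanner where they are.

Things in the scene. Friction and masses are not known exactly. Their poses are not given: they have to be found in the camera images.
- fixture: Fixed dark steel plate 150 (x) by 220 (y) by 24 mm high, flat on the bench; origin at the centre of its underside. Centred at its y = -55 mm stands the cassette's grey dock, walls 80 (x) by 72 mm (y) outside, rim 30 mm above the plate's top; its long lips overhang the cassette's hooks. The rest of the top (see apron) is flat and open, without a rim.
- cassette: Loose black block 64 (x) by 42 (y) by 76 mm high, 0.18 to 0.37 kg, three round sockets on top; origin at the centre of its underside. Seated at fixture (0, -55, 24) mm, same yaw, 1.5 mm play each side. On its +y and -y faces: grey ridged catches, pads 24 mm wide (x), 46 to 72 mm above the underside. Each has a hook low down, locked under the dock's lip until that catch is squeezed 5 mm or more.
- cassette_pinch (a point): Where to pinch: on the cassette's axis midway between the two catch pads, 59 mm above its underside (17 mm under its top, 29 mm above the dock's rim); axes as the cassette's. Fingers close along its y. The pads' outer faces are 58 mm apart at rest, 46 mm when both are fully squeezed.
- apron (a point): Centre of the open apron, at fixture (0, 46, 24) mm on the plate's top; axes as the fixture's. The apron reaches 65 mm to its -y (the dock's wall), 64 mm to its +y (plate's edge) and 75 mm to its +x and -x (plate's edges). All scraps start with their centres within 40 mm of it in x and 30 mm in y.
- catch_left (a joint): Catch on the cassette's +y face: slides straight inward, 0 = out (locked), 0.006 m = fully squeezed; its spring (2 N at first, 4.5 N fully in) pushes it out again.
- catch_right (a joint): Catch on the cassette's -y face, likewise: 0 = out (locked), 0.006 m = fully squeezed.
- brush: Loose bench brush standing on its bristles, about 0.16 kg, origin at the centre of the underside of the bristles, z up. Stiff (rigid) bristle block 24 mm (its x) by 90 mm (its y) by 30 mm high, on it a wooden back 28 by 94 mm up to 46 mm, on that an upright square wooden handle 24 by 24 mm up to 106 mm.
- scrap_a: Loose square steel offcut 18 by 18 by 14 mm, origin at its centre; starts lying on the plate's apron.
- scrap_b: Loose L-shaped aluminium offcut 22 by 18 by 14 mm high, origin at its centre; starts lying on the plate's apron.
- scrap_c: Loose hexagonal steel slug 22 mm across corners, 14 mm high, origin at its centre; starts lying on the plate's apron.
- ring_gauge: Bystander: loose steel ring, 72 mm across, 24 mm high, origin at the centre of its underside. Leave alone.
- ball_gauge: Bystander: loose white ball of 34 mm on a stem with a round steel foot of 64 mm, 85 mm high, origin at the centre of its underside. Leave alone.
- scanner: Bystander: loose handheld scanner lying on its side, grey body 150 mm (x) by 75 mm (y) by 45 mm high with a black grip reaching to y = -126 mm, origin under the centre of the grey body. Leave alone.

How it is judged:
By the outcome, as a careful person would: the job done as asked, in the order asked, and still so for the second after the job is handed in, while the arm keeps its last pose, push and grip.
It also fails if it takes over 61 s, if anything falls off the work surface, if the arm or the gripper's body presses on something with over 40 N, if the wrist force passes 120 N, or if a joint passes its speed limit or range.

## Working session

There is one attempt and no reset: what is moved stays moved. The work goes in short steps, each a Python script; the robot and the scene stay as the last script left them, time stands still between calls to the robot, and variables do not carry over. Pictures are saved under pics/ and viewed, at most 10 in all, crops included, and the job is handed in when it is done.

```bash
ls; mkdir -p pics
python3 - <<'E'
from station import *
import cv2,numpy as np
for n in("side","top"):
    im=grab_frame(n); cv2.imwrite(f"pics/{n}0.png",im[...,::-1]); c=calibration(n); print(n,{k:(np.round(v,4).tolist()) for k,v in c.items() if not isinstance(v,str)})
    for t in("fixture","cassette","cassette_pinch","apron","brush","scrap_a","scrap_b","scrap_c","ring_gauge","ball_gauge","scanner"):
        print(t,[(np.round(d["xy"],1).tolist(),round(d["score"],2)) for d in tip_of(n,t)][:3])
print(get_time(),get_tool_rot())
E
```

```text
pics
side {'vfov': 44.7032, 'cx': 278.2425, 'cy': 215.3275, 'camera_from_world': [[0.7277, -0.6858, 0.0142, -0.4193], [0.5237, 0.5689, 0.6341, -0.3509], [-0.4429, -0.454, 0.7731, -0.9164], [0.0, 0.0, 0.0, 1.0]]}
fixture [([291.5, 267.6], 0.75)]
cassette [([301.6, 277.2], 0.97)]
cassette_pinch [([305.8, 257.3], 0.64)]
apron [([285.5, 242.0], 0.69), ([275.1, 249.2], 0.66), ([300.3, 276.1], 0.42)]
brush [([151.4, 195.6], 0.72)]
scrap_a [([295.5, 234.7], 0.57), ([276.2, 249.2], 0.47), ([261.9, 234.3], 0.41)]
scrap_b [([295.5, 234.7], 0.57), ([276.2, 249.2], 0.47), ([261.9, 234.3], 0.41)]
scrap_c [([295.5, 234.7], 0.57), ([276.2, 249.2], 0.47), ([261.9, 234.3], 0.41)]
ring_gauge [([194.0, 133.9], 0.69)]
ball_gauge [([260.1, 158.3], 0.64), ([285.3, 241.1], 0.44)]
scanner [([403.8, 344.3], 0.86)]
top {'vfov': 48.657, 'cx': 272.9399, 'cy': 197.3607, 'camera_from_world': [[-0.0193, -0.9998, -0.0045, 0.0272], [0.9877, -0.0198, 0.1553, -0.584], [-0.1554, -0.0014, 0.9879, -1.1351], [0.0, 0.0, 0.0, 1.0]]}
fixture [([308.8, 216.0], 0.84)]
cassette [([328.7, 214.9], 0.62), ([126.8, 181.8], 0.45)]
cassette_pinch [([332.3, 213.7], 0.55)]
apron [([288.4, 207.3], 0.59)]
brush [([164.6, 258.5], 0.75)]
scrap_a [([277.0, 215.8], 0.61), ([297.7, 215.4], 0.46), ([294.3, 198.7], 0.38)]
scrap_b [([277.0, 215.8], 0.61), ([297.7, 215.4], 0.46), ([294.3, 198.7], 0.38)]
scrap_c [([277.0, 215.8], 0.61), ([297.7, 215.4], 0.46), ([294.3, 198.7], 0.38)]
ring_gauge [([123.8, 181.7], 0.66)]
ball_gauge [([202.8, 148.5], 0.72), ([274.8, 216.7], 0.17)]
scanner [([413.8, 202.3], 0.66)]
1.2 [-3.14154954e+00 -2.32187957e-05  2.89878780e+00]
```

View pics/top0.png

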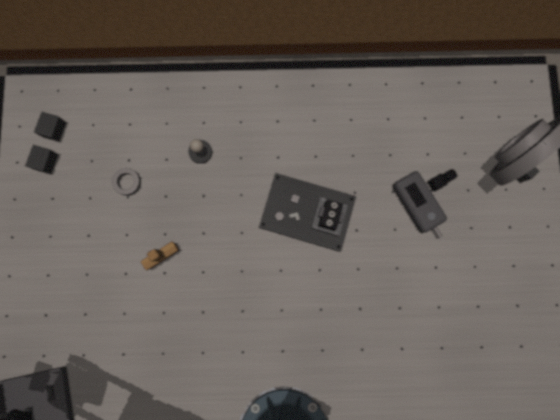

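View pics/side0.png

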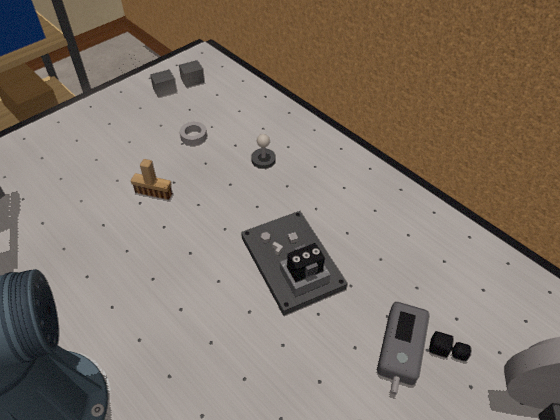

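Run:
```python
from station import *
for n in ("side","top"):
    c=calibration(n); print({k:v for k,v in c.items() if k!="camera_from_world"})
```

```text
{'vfov': 44.70320948814574, 'cx': 278.2424596304297, 'cy': 215.32754675975508}
{'vfov': 48.656983038024556, 'cx': 272.9399349433398, 'cy': 197.36073248123228}
```

The top view shows the plate at (308,212), with three scraps on its left part at (295,199), (280,216) and (294,216), and the cassette at (330,214). The brush is at (160,256), the ball gauge at (200,150), the ring at (126,181) and the scanner at (420,202). The side view agrees, and the brush is upright at (152,185).

Next I'll fit poses from the silhouettes in both cameras.

```bash
cat > h.py <<'E'
from station import *
import cv2,numpy as np
from scipy.optimize import minimize
def proj(n,P):
    c=calibration(n);T=np.array(c["camera_from_world"]);f=210/np.tan(np.radians(c["vfov"]/2))
    q=np.atleast_2d(P)@T[:3,:3].T+T[:3,3]
    return np.c_[c["cx"]+f*q[:,0]/-q[:,2],c["cy"]+f*q[:,1]/q[:,2]]
def onplane(n,uv,z):
    c=calibration(n);T=np.array(c["camera_from_world"]);f=210/np.tan(np.radians(c["vfov"]/2))
    d=T[:3,:3].T@np.array([(uv[0]-c["cx"])/f,-(uv[1]-c["cy"])/f,-1]);o=-T[:3,:3].T@T[:3,3]
    return (o+d*(z-o[2])/d[2])[:2]
def box(x,y,z0,z1,cy=0): return np.array([[a*x/2,cy+b*y/2,z] for a in(-1,1) for b in(-1,1) for z in(z0,z1)])
FIX=[box(.15,.22,0,.024),box(.08,.072,.024,.054,-.055),box(.064,.042,.024,.1,-.055)]
BRUSH=[box(.024,.09,0,.03),box(.028,.094,.03,.046),box(.024,.024,.046,.106)]
def world(P,p): 
    c,s=np.cos(p[2]),np.sin(p[2]); return P@np.array([[c,s,0],[-s,c,0],[0,0,1]])+[p[0],p[1],0]
def render(n,boxes,p,S=8):
    m=np.zeros((420*S//2,560*S//2),np.uint8)
    for b in boxes:
        uv=(proj(n,world(b,p))+.5)*S/2-.5
        cv2.fillConvexPoly(m,cv2.convexHull(np.round(uv*16).astype(np.int32)),255,shift=4)
    return cv2.resize(m,(560,420),interpolation=cv2.INTER_AREA)/255.
def mask(n,things):
    m=np.zeros((420,560),np.uint8)
    for t in things:
        r=outline_of(n,t)
        if r and r[0]["score"]>.3: m|=r[0]["pixels"].astype(np.uint8)
        else: print("miss",n,t)
    c,_=cv2.findContours(m,cv2.RETR_EXTERNAL,cv2.CHAIN_APPROX_NONE); o=np.zeros_like(m)
    cv2.drawContours(o,[max(c,key=cv2.contourArea)],-1,1,-1); return o
def fit(things,boxes,p0,cams=("side","top")):
    M={n:mask(n,things) for n in cams}
    g=lambda p:sum(np.abs(render(n,boxes,p)-M[n]).sum() for n in cams)
    best=None
    for dy in (-.3,0,.3):
        s=np.array([p0]*4,float)+[[0,0,dy]]*4; s[1,0]+=.012;s[2,1]+=.012;s[3,2]+=.15
        r=minimize(g,p0,method="Nelder-Mead",options=dict(initial_simplex=s,xatol=1e-4,fatol=.05))
        if best is None or r.fun<best.fun: best=r
    print(things[0],best.x.round(4),"err",best.fun.round(1),[int(M[n].sum()) for n in cams]); return best.x,M
def draw(n,boxes,p,im,col):
    for b in boxes:
        cv2.polylines(im,[np.round(cv2.convexHull(((proj(n,world(b,p))+.5)*2).astype(np.float32))).astype(np.int32)],1,col,1)
E
python3 - <<'E'
from h import *
ims={n:grab_frame(n) for n in("side","top")}
p=onplane("top",(308.8,216),0);print("fix",p,onplane("side",(291.5,267.6),0))
F,_=fit(["fixture","cassette"],FIX,[*p,-.2])
b=onplane("top",(164.6,258.5),0);print("br",b,onplane("side",(151.4,195.6),0))
B,_=fit(["brush"],BRUSH,[*b,.5]); 
np.save("p.npy",[F,B])
cs=[]
for n,(u0,v0) in (("side",(220,225)),("top",(225,210))):
    im=cv2.resize(ims[n],None,fx=2,fy=2)[...,::-1].copy(); draw(n,FIX,F,im,(0,255,0));draw(n,BRUSH,B,im,(0,0,255))
    cs.append(cv2.convertScaleAbs(im[2*v0-160:2*v0+200,2*u0-210:2*u0+270],alpha=1.6))
cv2.imwrite("pics/fit.png",np.hstack(cs)[:,:])
cv2.imwrite("pics/fit.png",cv2.resize(np.hstack(cs),(800,300)))
for t,z in (("ring_gauge",0),("ball_gauge",0),("scanner",0)): print(t,onplane("top",tip_of("top",t)[0]["xy"],z),onplane("side",tip_of("side",t)[0]["xy"],z))
for r in tip_of("top","scrap_a"):
    w=onplane("top",r["xy"],.031);d=w-F[:2];c,s=np.cos(F[2]),np.sin(F[2]);print("scrap",w.round(3),"in fix",(c*d[0]+s*d[1]).round(3),(-s*d[0]+c*d[1]).round(3))
E
```

```text
fix [ 0.54017266 -0.07741241] [ 0.53961484 -0.08121029]
fixture [ 0.5493 -0.0714 -0.3094] err 329.5 [6257, 4916]
br [0.43686253 0.2994747 ] [0.43483335 0.30109138]
brush [0.4435 0.3046 0.5401] err 155.2 [963, 523]
ring_gauge [0.63866849 0.39679665] [0.63566343 0.42366887]
ball_gauge [0.71991152 0.21157113] [0.71430514 0.20883264]
scanner [ 0.57292378 -0.35034127] [ 0.56592125 -0.3569002 ]
scrap [ 0.534 -0.043] in fix -0.023 0.022
scrap [ 0.541 -0.003] in fix -0.029 0.063
scrap [ 0.579 -0.039] in fix 0.019 0.039
```

View pics/fit.png

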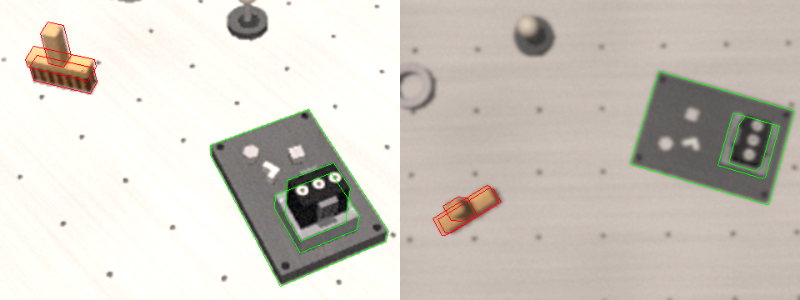

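Run:
```python
from h import *
F,B=np.load("p.npy")
cs=[]
for n,(u0,v0) in (("side",(296,262)),("top",(308,212))):
    im=cv2.imread(f"pics/{n}0.png")[v0-62:v0+62,u0-62:u0+62]
    im=cv2.convertScaleAbs(cv2.resize(im,(400,400),interpolation=cv2.INTER_CUBIC),alpha=1.6)
    for b in FIX:
        q=(proj(n,world(b,F))+.5-[u0-62,v0-62])*400/124
        cv2.polylines(im,[np.round(cv2.convexHull(q.astype(np.float32))).astype(np.int32)],1,(0,255,0),1)
    cs.append(im)
cv2.imwrite("pics/fit2.png",np.hstack(cs))
```

```text
(no output)
```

View pics/fit2.png

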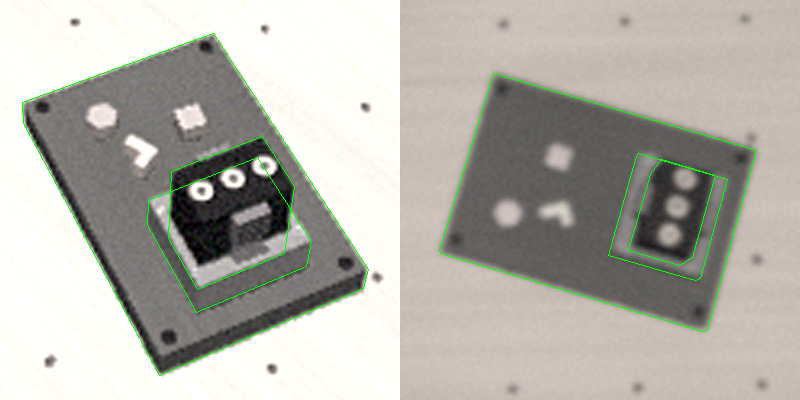

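The fit agrees with the plate edges and the cassette in both views: plate corners in the top view, cassette outline in the side view. I'll pick up the brush now.

```bash
cat >> h.py <<'E'
PI=np.pi
def down(yaw):
    return [PI,0,(yaw+PI)%(2*PI)-PI]
def fx(F,x,y): return world(np.array([[x,y,0.]]),F)[0,:2]
E
python3 - <<'E'
from h import *
F,B=np.load("p.npy")
command_gripper(1.0,25)
ys=[B[2]+PI/2,B[2]-PI/2]
for y in ys+[F[2]+PI/2,F[2]-PI/2,F[2],F[2]+PI]:
    q=solve_ik([*B[:2],.2],down(y)); print(round(y,2),None if q is None else np.round(q,2))
o=down(ys[0]); 
move_to([*B[:2],.21],o)
for n in("side","top"): grab_frame(n)
print(move_l([*B[:2],.120],feed=.12,threshold=8))
command_gripper(0.0,25); print(get_gripper_width()*.088,get_gripper_force(),get_force(),get_eef_pos())
move_l([*B[:2],.2],feed=.12); print(get_gripper_width()*.088,get_force(),get_time())
a=[cv2.resize(grab_frame(n)[100:310,a:a+280,::-1],(400,300)) for n,a in(("side",20),("top",60))]
cv2.imwrite("pics/held.png",np.hstack(a))
E
```

```text
2.11 [ 0.38  0.22  1.79 -0.    1.14 -0.16]
-1.03 [ 0.38  0.22  1.79 -0.    1.14  2.98]
1.26 [ 0.38  0.22  1.79 -0.    1.14  0.69]
-1.88 [ 0.38  0.22  1.79  0.    1.14 -2.45]
-0.31 [ 0.38  0.22  1.79 -0.    1.14  2.26]
2.83 [ 0.38  0.22  1.79  0.    1.14 -0.88]
False
0.023547145257949837 24.912012628046796 [-0.53848239  0.44363585  0.49175146] [0.443475   0.30458479 0.11995076]
0.023919386549169103 [ 0.91470374  0.86723435 -2.7034032 ] 6.475
```

View pics/held.png

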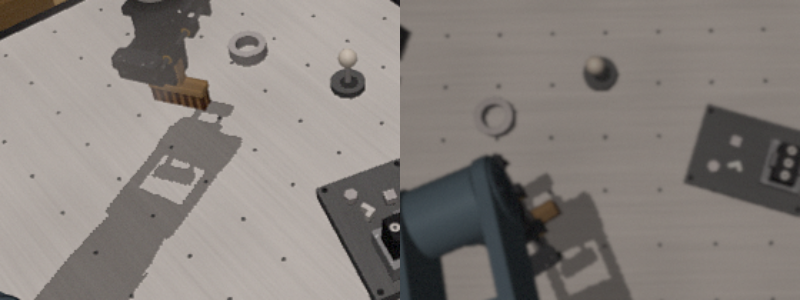

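The brush is held level in the gripper, with its back visible at about (180,90) in the left half. Now I'll sweep.

Run:
```python
from h import *
F,B=np.load("p.npy"); o=down(F[2]+PI/2)
s=fx(F,-.108,.043); e=fx(F,.105,.043)
move_to([*s,.23],o)
print(move_l([*s,.146],feed=.12,threshold=10), get_force())
print(move_l([*e,.146],feed=.09,threshold=25), get_force(), get_eef_pos())
move_l([*e,.23],feed=.15); print(get_gripper_width()*.088,get_time())
# put brush back
move_to([*B[:2],.17],down(B[2]+PI/2))
a=[cv2.resize(grab_frame(n)[100:310,a:a+280,::-1],(400,300)) for n,a in(("side",150),("top",190))]
cv2.imwrite("pics/swept.png",np.hstack(a))
```

```text
False [-0.02938705 -0.65277461 -1.58870904]
False [-0.50273871 -0.14990555 -2.71822676] [ 0.66222119 -0.06219983  0.14606469]
0.02345517120478098 11.8167
```

View pics/swept.png

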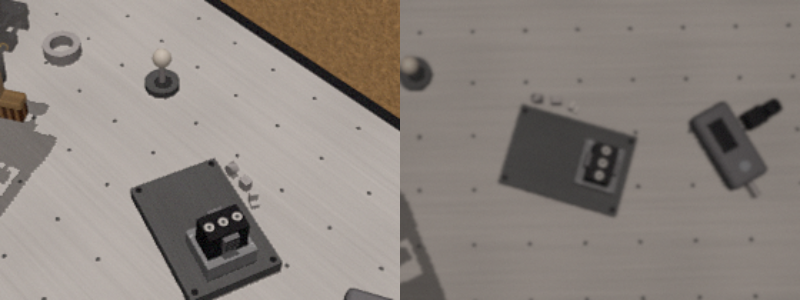

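All three scraps now lie on the bench just past the plate's far edge, at (235–255,165–200) in the side view, and the plate is clear. I'll stand the brush down and then go to the cassette.

Run:
```python
from h import *
F,B=np.load("p.npy")
t=move_l([*B[:2],.112],feed=.06,threshold=4); print("touch",t,get_eef_pos()[2],get_force())
command_gripper(1.0,25); sleep(.3)
z=get_eef_pos()[2]; move_l([*B[:2],.23],feed=.12)
c=fx(F,0,-.055)
move_to([*c,.23],down(F[2]+PI))
for n in("side","top"): grab_frame(n)
fit(["brush"],BRUSH,B)
for n,u in (("side","cassette"),):print([(r["xy"],r["score"]) for r in tip_of("side","cassette_pinch")[:1]],proj("side",[[*c,.083]]))
print(move_l([*c,.128],feed=.08,threshold=8),get_force(),get_time())
f0=np.array(get_force())
for w in (.70,.66,.62,.58):
    command_gripper(w,6); print(w,get_gripper_width()*88,get_gripper_force(),world(np.array([np.array(get_force())-f0]),[0,0,-F[2]]).round(2))
```

```text
touch True 0.11893223731022298 [ 0.97120236 -0.02047117 -0.49222047]
brush [0.4435 0.3057 0.5397] err 127.6 [989, 525]
[([305.0, 258.6], 0.86)] [[305.09109643 259.73862023]]
False [-0.4234023  -0.20730071  0.22308864] 19.9833
0.7 61.45089667869751 0.0 [[0.25 0.25 0.05]]
0.66 58.04706697324678 1.0486191886707275 [[ 0.39 -2.55  0.32]]
0.62 54.300391941115855 2.5065186048595933 [[-1.05 -0.88  1.05]]
0.58 50.950551365802085 3.284488657318434 [[-0.72 -0.42  1.79]]
```

Run:
```python
from h import *
F,B=np.load("p.npy"); c=fx(F,0,-.055)
command_gripper(0.0,30); sleep(.3)
print(get_gripper_width()*88,get_gripper_force(),world(np.array([get_force()]),[0,0,-F[2]]).round(2))
t=move_l([*c,.148],feed=.04,threshold=10); print(t,get_eef_pos(),world(np.array([get_force()]),[0,0,-F[2]]).round(2),get_gripper_width()*88)
if not t:
    move_l([*c,.228],feed=.06); sleep(.3)
    print(get_eef_pos(),get_force(),get_gripper_width()*88,get_gripper_force(),get_time())
a=[cv2.resize(grab_frame(n)[100:310,a:a+280,::-1],(400,300)) for n,a in(("side",150),("top",120))]
cv2.imwrite("pics/lift.png",np.hstack(a))
```

```text
42.78534466313757 30.00096410571132 [[-2.57 -2.11  5.91]]
True [ 0.53175848 -0.12331052  0.12937496] [[ 0.03  0.62 -3.07]] 42.455848045093546
```

View pics/lift.png

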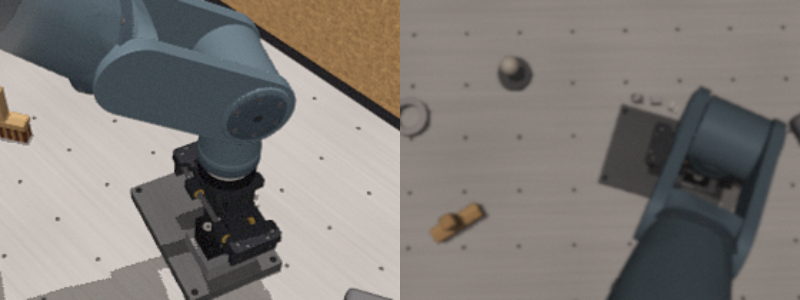

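The side view shows the gripper closed on the cassette in the dock, and the brush standing at left, around (15,120). The stop was a false alarm: the squeeze preload was released as the lift began, and the net load is only -3 N. I'll carry on lifting.

Run:
```python
from h import *
F,B=np.load("p.npy"); c=fx(F,0,-.055)
p=get_eef_pos(); R=lambda:world(np.array([get_force()]),[0,0,-F[2]])[0].round(2)
print(R(),get_time())
for z in (.132,.14,.228):
    t=move_l([*p[:2],z],feed=.05,threshold=12); print(z,t,np.round(get_eef_pos(),4),R(),get_gripper_width()*88,get_gripper_force())
    if t: break
sleep(.2)
a=[cv2.resize(grab_frame(n)[100:310,a:a+280,::-1],(400,300)) for n,a in(("side",150),("top",120))]
print([(r["xy"],round(r["score"],2)) for r in tip_of("side","cassette")[:1]],proj("side",[[*p[:2],get_eef_pos()[2]-.104]]),get_time())
cv2.imwrite("pics/lift2.png",np.hstack(a))
```

```text
[-0.58  0.69 -0.46] 22.275
0.132 False [ 0.5313 -0.1231  0.1319] [ 1.55 -0.11 -1.79] 42.17095822246515 29.999686008668505
0.14 False [ 0.5313 -0.1232  0.1404] [ 0.27  0.63 -1.92] 42.640041571909315 29.99941168120131
0.228 False [ 0.5312 -0.1231  0.2277] [ 0.18  0.16 -3.47] 42.597227297557666 29.999499450204894
[([304.5, 248.9], 0.78)] [[305.61394036 248.06371925]] 25.0917
```

View pics/lift2.png

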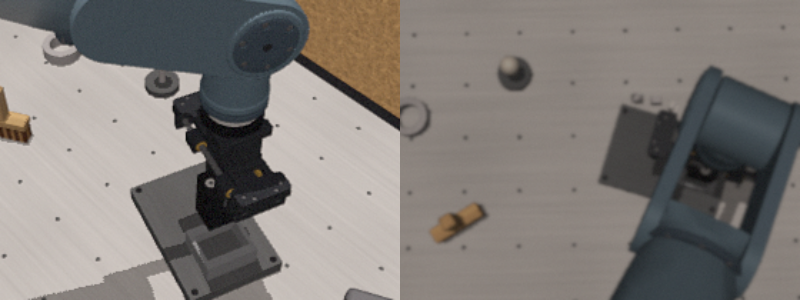

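The dock is empty and the cassette hangs upright in the gripper about 10 cm above its seat. The brush is standing and the gauges look untouched. Handing in.

```bash
python3 -c "
from station import *
print(finish_job())"
```

```text
the job is handed in; nothing more can be done
None
```

I handed the job in at about 25 s: the scraps are swept onto the bench, the brush stands on its bristles, and the arm holds the cassette upright about 10 cm above its seat with both catches squeezed; no result came back.

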